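# Tuck the storage box into its corner of the ledge and shut its latch

### The arm

A 7-joint arm with a two-finger parallel gripper is mounted at the origin on the work surface. World frame = base frame: x ahead of the robot, y to its left, z up, the work surface at z = 0. Lengths are in m, angles in degrees, forces in N, time in s.
With the tool pointing down it reaches from about 0.425 to 1.025 m from the base axis. Payload 9.4 kg.
Tool frame: the origin (TCP) lies at the very end of the fingers, on their centre line; the grasp point (between the pads) lies 19 mm behind it; x points along the fingers, y is the direction in which the jaws open and shut, and the axes are right-handed (so a half turn about x gives the same grasp; the last joint's range is limited). The gripper opens to 93 mm and grips with 3 to 60 N. Pads are 15 mm wide; open, the fingers measure 128 mm over their backs; the gripper's body (75 mm by 188 mm) begins 65 mm behind the grasp point.
Start: joints at [-77.447, 34.337, -0.143, 91.639, 0.103, 54.024, -4.572], TCP at [0.211, 0.694, 0.179] pointing down, gripper open.
Joint ranges: [-147.43, 147.43], [-19.82, 112.94], [-74.19, 73.91], [6.32, 146.72], [-59.91, 239.91], [6.04, 106.73], [-150.56, 150.56]. Speed limits (degrees/s): [127.2, 127.2, 172.46, 172.46, 180, 180, 180].

### API

Orientations are given as [roll, pitch, yaw] about the fixed x, y, z axes, in that order (R = Rz(yaw) Ry(pitch) Rx(roll)).
In Python, from station import robot gives the robot as it stands.
- The arm moves only by the shell command python3 -m creep 'ROWS' [FORCE]. ROWS is JSON, a list of rows, each an object with "offset": the shift along the tool's x, y, z in m, a list of three; "turn": the turn about the tool's x in degrees; "gripper": the closure, from 0 (fully open) to 1 (shut). A call has 1 to 20 rows; each row is the pose to reach, as a shift and turn from the pose commanded when the call began, along the tool's axes at that moment; what a row does not reach only later rows make up. A row lasts 1/12 s, in which the tool goes at most 41.7 mm and 7.16 degrees, less where a joint would pass 70% of its speed; a pose out of reach is approached as far as the arm can. A call with a gripper value outside its range is refused whole. The fingers move at their own pace and stop on an object; FORCE is the grip in N (left out, the last holds). Time passes only in rows, so rows that repeat a pose let the fingers close. It gives the time, the measured TCP pose, the force and the opening at its end, in the units of the state.
- robot.sense(): the state, without advancing time (a new reading comes with each control period).
- robot.capture(name): name is "side" or "top"; returns a dict with "color" (384x512x3 uint8, blue, green, red), "z_map" (384x512 float32, m along the optical axis (not along the pixel's ray), 0 where there is no reading), "fx", "fy", "cx", "cy" (pixels), "position" and "rotation" of the camera in the world. Camera axes: x right, y down, z forward; pixel columns grow to the right and rows downward; lengths in m; the calibration is good to about 2 mm. A picture is of the moment at which its call begins.
- robot.close_job(): hands the job in, once; it reports no verdict.
The state is a dict: "time": time; "qpos": joint angles; "dq": joint speeds; "joint_efforts": joint torques, N m; "tool_pos": TCP position; "eef_rot": TCP orientation; "force": force on the tool from outside, world axes, zero at the start; "moment": the same for the moment, N m; "gripper_width": finger opening in m.
Only numpy, scipy, OpenCV 4.12 (cv2) and the standard library are available. Lean on these libraries where they do the work, as an engineer would, in place of code of your own. Each camera call takes 0.05 s, during which the arm holds its last target. There are 200 camera calls.

### The job

Put the plastic storage box away in its corner of the ledge: push it along the tiles, keeping it flat on them and never lifting or tipping it, until its back sits flat against the low tiled upstand and its end sits flat against the side of the wooden tortilla press. Its latch flap hangs open: press it in until it lies flat against the front of the box. Leave everything else standing where it is, and finish with the hand clear.

Things in the scene. Friction and masses are not known exactly. Their poses are not given: they have to be found in the camera images.
- storage_box: Plastic storage box, white tub, grey lid on; 200 mm long (its y), 115 mm deep (its x), 73 mm high; 0.45 to 0.8 kg, loose, friction on the tiles 0.5 to 0.7. Origin: centre of its underside; z up, x to its plain back, -x to its front with the latch. Starts up to 0.3 rad off square. Front, back and ends are flat and upright; beside the latch the front is free 45 to 90 mm from its middle.
- latch (a joint): Angle of the latch flap on the middle of the box's front (rad): 0 = shut, flat against the front; grows as its lower edge swings out. Starts between 0.35 and 0.7, limit 0.9. The hinge is stiff: the flap stays where it is left and takes about 2 N at its lower edge to move.
- latch_edge (a point): Middle of the flap's lower edge. Grey plastic flap, 60 mm wide (box y), 31 mm long; its hinge lies 59 mm in front of the box's origin (box x = -0.059), 64 mm above the tiles, along the box's y. Shut, it covers the front from 34 to 66 mm above the tiles and stands at most 7 mm off it; open, its lower edge stands 12 to 24 mm off.
- upstand: Low tiled upstand, fixed, running straight along the world's y at the back of the ledge beyond the box, 1760 mm long, 24 mm thick, 55 mm high. Origin: centre of its underside, axes as the world's.
- upstand_face (a point): A point on the upstand's flat front face (facing -x, the robot), in the middle of its length, 20 mm above the tiles. The box's back goes flat against this face.
- tortilla_press: Heavy square wooden press, fixed: two dark boards 200 x 200 mm, sides flush and upright from 6 to 64 mm height, at y = +-0.100 from its origin (centre of underside, axes as the world's); a lever over the top, to 95 mm high and 135 mm behind the middle; front bracket 112 mm. Its back is 5 mm from the upstand, to the left (+y) or right (-y) of the box; the box's near end goes against it.
- molcajete: Black basalt mortar on three legs with its pestle in it, fixed, 196 mm across, 110 mm high (pestle to 130). Origin: centre of its underside. Not part of the job.
- prep_bowl: Clear glass prep bowl, 86 mm across, 45 mm high, loose. Origin: centre of its underside. To be left alone.
- sifter_cup: Aluminium sifter cup, 80 mm across, 76 mm high, with a wire handle reaching 65 mm from its middle along its +y, loose. Origin: centre of its underside. To be left alone.
- salt_jar: White ceramic jar, 60 mm across, 80 mm high, loose. Origin: centre of its underside. To be left alone.
- clay_dish: Small clay dish with two ears, 86 mm across (108 over the ears, along its x), 36 mm high, loose. Origin: centre of its underside. To be left alone.
- basting_brush: Red silicone basting brush lying flat, 200 mm long along its x (bristles at +x), 34 mm wide, 12 mm high, loose. Origin: at mid length on its underside. To be left alone.
There are look-alikes about, which are no part of the job. There is more than one size of the storage_box; the job needs the larger.

How it is judged:
By the outcome, as a careful person would: the job done as asked, in the order asked, and still so for the second after the job is handed in, with the robot touching nothing.
It also fails if it takes over 67 s, if anything falls off the work surface, if the arm or the gripper's body presses on something with over 40 N, if the wrist force passes 120 N, or if a joint passes its speed limit or range.

## Working session

There is one attempt and no reset: what is moved stays moved. The work goes in short steps, Python scripts to look and compute and a shell command to move; the robot and the scene stay as the last step left them, time stands still between calls to the robot, and variables do not carry over. Pictures are saved under pics/ and viewed, about 8 in all and at most 12, crops included, and the job is handed in when it is done.

```bash
ls; mkdir -p pics; cat > h.py <<'E'
import numpy as np, cv2
from station import robot
def cap(n):
    c=robot.capture(n); z=c["z_map"]; v,u=np.mgrid[:z.shape[0],:z.shape[1]]
    P=np.stack([(u-c["cx"])/c["fx"]*z,(v-c["cy"])/c["fy"]*z,z],-1)
    W=P@np.array(c["rotation"]).T+np.array(c["position"]); W[z==0]=np.nan
    return c,W
E
python3 - <<'E'
from h import *
for n in("top","side"):
    c,W=cap(n); cv2.imwrite(f"pics/{n}0.png",c["color"]); np.save(n+"0.npy",W)
    print(n,c["position"],np.round(c["rotation"],2).tolist(),c["fx"])
print(robot.sense())
E
```

```text
picsTraceback (most recent call last):
  File "<stdin>", line 3, in <module>
  File "h.py", line 6, in cap
    W=P@np.array(c["rotation"]).T+np.array(c["position"]); W[z==0]=np.nan
      ~~~~~~~~~~~~~~~~~~~~~~~~~~~^~~~~~~~~~~~~~~~~~~~~~~~
ValueError: operands could not be broadcast together with shapes (384,512) (3,)
```

```bash
python3 - <<'E'
from station import robot
c=robot.capture("top"); print(c["rotation"],c["position"])
E
cat > h.py <<'E'
import numpy as np, cv2
from scipy.spatial.transform import Rotation as Ro
from station import robot
def cap(n):
    c=robot.capture(n); z=c["z_map"]; v,u=np.mgrid[:z.shape[0],:z.shape[1]]
    P=np.stack([(u-c["cx"])/c["fx"]*z,(v-c["cy"])/c["fy"]*z,z],-1)
    r=np.array(c["rotation"],float)
    R=r if r.shape==(3,3) else (Ro.from_euler('xyz',r,degrees=True) if r.size==3 else Ro.from_quat(r)).as_matrix()
    W=P@R.T+np.array(c["position"]); W[z==0]=np.nan
    return c,W
E
python3 - <<'E'
from h import *
for n in("top","side"):
    c,W=cap(n); cv2.imwrite(f"pics/{n}0.png",c["color"]); np.save(n+"0.npy",W)
    print(n,c["position"],np.round(c["rotation"],2).tolist(),c["fx"],np.nanmedian(W[...,2]))
print(robot.sense())
E
```

```text
[-177.58032723   -0.46850431  -90.21169122] [0.46998832 0.00509237 1.36025967]
top [0.46998832 0.00509237 1.36025967] [-177.58, -0.47, -90.21] 443.5312948335844 0.00042860846635650596
side [ 0.17632836 -0.57578965  0.72955802] [-133.82, -0.61, -31.68] 361.31530447664215 0.00039145761677417124
{'time': 0.2, 'qpos': array([-77.4452791 ,  34.36870183,  -0.14687105,  91.66368707,
         0.10522006,  54.02545334,  -4.57290866]), 'dq': array([-0.07422032, -0.15356387,  0.05114032, -0.08286488, -0.06893884,
       -0.14878428, -0.00544127]), 'joint_efforts': array([ 2.53273256e-04, -7.64859223e+01,  1.49657384e+00, -2.52339649e+01,
       -5.23589796e-02,  1.53471914e-02,  1.21910825e-04]), 'tool_pos': array([0.21126152, 0.69317851, 0.17856663]), 'eef_rot': array([ -83.2648475 ,   89.94224796, -100.20935271]), 'force': array([ 0.25659408, -1.00888818,  0.41087746]), 'moment': array([ 0.02016845,  0.03640623, -0.00362702]), 'gripper_width': 0.09279156537564377}
```

View pics/top0.png

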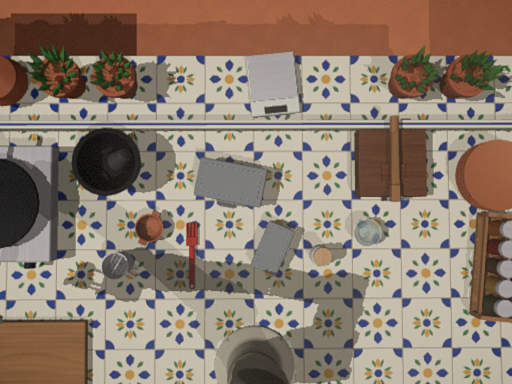

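View pics/side0.png

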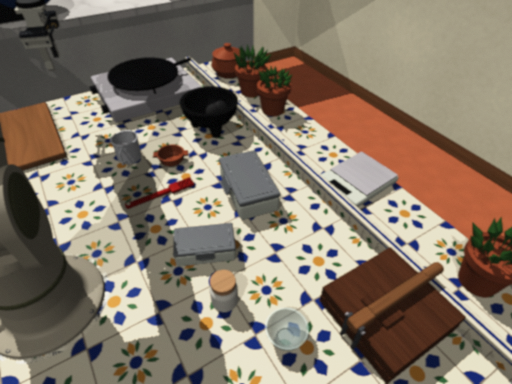

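```bash
cat >> h.py <<'E'
def box(W,reg,zlo,zhi):
    m=(W[...,2]>zlo)&(W[...,2]<zhi)&(W[...,0]>reg[0])&(W[...,0]<reg[1])&(W[...,1]>reg[2])&(W[...,1]<reg[3])
    p=W[m][:,:2]; (c,s,a)=cv2.minAreaRect(p.astype(np.float32)); return c,s,a,len(p),np.median(W[m][:,2])
E
python3 - <<'E'
from h import *
for n in("top","side"):
    W=np.load(n+"0.npy"); print(n,"floor",np.nanmedian(W[...,2]))
    q=lambda r,c:W[r,c].round(3)
    if n=="top":
        for nm,(c,r) in dict(box=(230,182),small=(273,245),salt=(321,255),bowl=(369,231),bowlrim=(356,231),press=(370,165),dish=(149,228),brush=(192,250),brushtip=(192,225),sift=(118,264),molc=(106,160),ups=(300,124)).items(): print(nm,q(r,c))
    print("box",box(W,(.55,.9,-.06,.25),.065,.085)) if n=="top" else print("box",box(W,(.55,.82,-.06,.25),.065,.085))
    print("small",box(W,(.3,.55,-.12,.02),.04,.085))
    print("press",box(W,(.5,.82,-.7,-.2),.05,.07)); print("salt",box(W,(.3,.5,-.25,-.13),.065,.1)); print("bowl",box(W,(.4,.58,-.42,-.27),.035,.06))
    for x in (.8,):
        m=(W[...,2]>.045)&(W[...,2]<.062)&(W[...,0]>.78)&(W[...,0]<.9)
        for lo in (-.2,-.1,.0,.1,.2):
            k=m&(W[...,1]>lo)&(W[...,1]<lo+.1); print("ups",lo,np.percentile(W[k][:,0],[2,50,98]).round(4) if k.sum() else None)
    # upstand front face in side view: z 0.015-0.04
    k=(W[...,2]>.015)&(W[...,2]<.045)&(W[...,0]>.78)&(W[...,0]<.9)&(W[...,1]>-.3)&(W[...,1]<.3); print("face",k.sum(),np.percentile(W[k][:,0],[5,50,95]).round(4))
    k=(W[...,2]>.015)&(W[...,2]<.055)&(W[...,0]>.65)&(W[...,0]<.75)&(W[...,1]>-.3)&(W[...,1]<-.2); print("pside",k.sum(),np.percentile(W[k][:,1],[5,50,95]).round(4) if k.sum() else None)
E
```

```text
top floor 0.00042860846635650596
box [0.551 0.068 0.068]
small [ 0.366 -0.057  0.053]
salt [ 0.339 -0.193  0.082]
bowl [ 0.403 -0.352  0.007]
bowlrim [ 0.404 -0.31   0.018]
press [ 0.6   -0.344  0.059]
dish [0.415 0.317 0.009]
brush [0.349 0.185 0.015]
brushtip [0.424 0.186 0.012]
sift [0.312 0.399 0.045]
molc [0.619 0.438 0.041]
ups [ 0.723 -0.139  0.054]
box ((0.586342990398407, 0.06327499449253082), (0.20670802891254425, 0.07390595227479935), 89.27466583251953, 1347, np.float64(0.0702724024070045))
small ((0.4264504611492157, -0.05166606605052948), (0.2537684738636017, 0.13319921493530273), 3.519479274749756, 1675, np.float64(0.05152169227678449))
press ((0.6609602570533752, -0.4506458044052124), (0.4988413453102112, 0.31804266571998596), 89.83921813964844, 6298, np.float64(0.061887831417468564))
salt ((0.3354857563972473, -0.197487935423851), (0.05079829692840576, 0.05168355256319046), 86.64070129394531, 277, np.float64(0.07916342423434952))
bowl ((0.4897165298461914, -0.34914693236351013), (0.09427689760923386, 0.18316176533699036), 85.05936431884766, 238, np.float64(0.049395709
[... 376 characters left out ...]
3), (0.2526455521583557, 0.13312587141990662), 2.543609142303467, 2182, np.float64(0.05113944269274945))
press ((0.6487001776695251, -0.42692968249320984), (0.32395055890083313, 0.37219831347465515), 21.939226150512695, 9507, np.float64(0.06333934209317327))
salt ((0.33269622921943665, -0.19734762609004974), (0.052389975637197495, 0.05151635780930519), 17.765565872192383, 536, np.float64(0.07946520070570695))
bowl ((0.45907118916511536, -0.35440337657928467), (0.10462455451488495, 0.13434600830078125), 81.64959716796875, 458, np.float64(0.04381206078256239))
ups -0.2 None
ups -0.1 None
ups 0.0 None
ups 0.1 None
ups 0.2 None
face 1496 [0.7863 0.8362 0.8939]
pside 533 [-0.2939 -0.2509 -0.206 ]
```

```bash
python3 - <<'E'
from h import *
pc=lambda a:np.percentile(a,[3,50,97]).round(4) if len(a) else None
for n in("top","side"):
    W=np.load(n+"0.npy"); X,Y,Z=W[...,0],W[...,1],W[...,2]
    print(n,"box",box(W,(.46,.68,-.06,.2),.065,.085),"boxall",box(W,(.46,.67,-.06,.2),.02,.085))
    print("small",box(W,(.27,.46,-.12,.02),.04,.085))
    print("press",box(W,(.48,.70,-.55,-.2),.05,.07)); print("bowl",box(W,(.32,.47,-.42,-.27),.03,.06))
    m=(Z>.045)&(Z<.062)&(X>.69)&(X<.78)
    for lo in (-.2,-.1,.0,.1,.2):
        k=m&(Y>lo)&(Y<lo+.1); print("ups",lo,pc(X[k]))
    k=(Z>.012)&(Z<.045)&(X>.69)&(X<.73)&(Y>-.2)&(Y<.2); print("face",k.sum(),pc(X[k]))
    for lo in(.52,.57,.62):
        k=(Z>.05)&(Z<.07)&(X>lo)&(X<lo+.05)&(Y>-.3)&(Y<-.2); print("press +y edge",lo,k.sum(),Y[k].max() if k.sum() else None, pc(Y[k]))
    k=(Z>.01)&(Z<.08)&(X>.4)&(X<.65)&(Y>-.06)&(Y<.2)
    print("molc",box(W,(.45,.7,.3,.6),.08,.11),"brush",box(W,(.27,.47,.15,.22),.005,.03),"dish",box(W,(.35,.48,.24,.37),.025,.04))
E
```

```text
top box ((0.5499050617218018, 0.06770932674407959), (0.199649378657341, 0.1191147044301033), 78.69888305664062, 2589, np.float64(0.07027245174946306)) boxall ((0.544035792350769, 0.06904808431863785), (0.19997361302375793, 0.1321858912706375), 78.6764907836914, 2780, np.float64(0.0700299365834609))
small ((0.3570493161678314, -0.0566394180059433), (0.08569423854351044, 0.14428670704364777), 66.23837280273438, 1390, np.float64(0.05042431432823791))
press ((0.5982497334480286, -0.40960633754730225), (0.20347045361995697, 0.20265161991119385), 0.005469861440360546, 3635, np.float64(0.06304508268965403))
bowl ((0.40102145075798035, -0.3363649547100067), (0.08333441615104675, 0.08304985612630844), 42.968570709228516, 218, np.float64(0.040997856917745046))
ups -0.2 [0.7143 0.7241 0.7358]
ups -0.1 [0.714  0.7239 0.7358]
ups 0.0 [0.7133 0.7242 0.7359]
ups 0.1 [0.7137 0.7245 0.7364]
ups 0.2 [0.7137 0.7243 0.7365]
face 267 [0.7129 0.7138 0.7147]
press +y edge 0.52 0 None None
press +y edge 0.57 0 None None
press +y edge 0.62 0 None None
molc ((0.6062104105949402, 0.4169095754623413), (0.187505
[... 1190 characters left out ...]

ups -0.1 [0.7104 0.7179 0.733 ]
ups 0.0 [0.7102 0.7182 0.733 ]
ups 0.1 [0.7094 0.7186 0.7327]
ups 0.2 [0.7096 0.7177 0.7331]
face 837 [0.7094 0.7113 0.7133]
press +y edge 0.52 0 None None
press +y edge 0.57 0 None None
press +y edge 0.62 0 None None
molc ((0.6039841175079346, 0.418914258480072), (0.18996518850326538, 0.19606895744800568), 2.5848331451416016, 1256, np.float64(0.10052664035253794)) brush ((0.35053813457489014, 0.18836356699466705), (0.16013842821121216, 0.035289596766233444), 1.4187266826629639, 392, np.float64(0.0107069908829171)) dish ((0.4150238335132599, 0.3119238018989563), (0.08511178195476532, 0.0910872146487236), 22.20758628845215, 258, np.float64(0.0326705620931837))
```

```bash
cat >> h.py <<'E'
def tool():
    s=robot.sense(); R=Ro.from_euler('xyz',s["eef_rot"],degrees=True).as_matrix()
    print("t",round(s["time"],2),"pos",np.round(s["tool_pos"],4),"F",np.round(s["force"],1),"w",round(s["gripper_width"],4),"q",np.round(s["qpos"],1)); print("toolx",R[:,0].round(4),"tooly",R[:,1].round(4),"toolz",R[:,2].round(4)); return s,R
def to(p,jaw):  # jaw = desired world heading deg of tool y (mod 180)
    s,R=tool(); o=R.T@(np.array(p)-s["tool_pos"]); h=np.degrees(np.arctan2(R[1,1],R[0,1]))
    d=(jaw-h+90)%180-90; print("offset",o.round(4),"yaw turn world",round(d,2),"=> turn about toolx",round(-d,2))
E
python3 - <<'E'
from h import *
to((.462,.085,.179),78.7)
E
```

```text
t 0.2 pos [0.2113 0.6932 0.1786] F [ 0.3 -1.   0.4] w 0.0928 q [-77.4  34.4  -0.1  91.7   0.1  54.   -4.6]
toolx [-2.e-04 -1.e-03 -1.e+00] tooly [ 0.2914  0.9566 -0.001 ] toolz [ 9.566e-01 -2.914e-01  1.000e-04]
offset [ 1.000e-04 -5.087e-01  4.171e-01] yaw turn world 5.64 => turn about toolx -5.64
```

```bash
python3 -m creep '[{"offset":[0,-0.03,0.025],"turn":0,"gripper":0},{"offset":[0,-0.065,0.055],"turn":0,"gripper":0},{"offset":[0,-0.1,0.085],"turn":-1,"gripper":0},{"offset":[0,-0.135,0.11],"turn":-1,"gripper":0},{"offset":[0,-0.17,0.14],"turn":-2,"gripper":0},{"offset":[0,-0.2,0.165],"turn":-2,"gripper":0},{"offset":[0,-0.23,0.19],"turn":-3,"gripper":0},{"offset":[0,-0.26,0.215],"turn":-3,"gripper":0},{"offset":[0,-0.29,0.24],"turn":-4,"gripper":0},{"offset":[0,-0.32,0.265],"turn":-4,"gripper":0},{"offset":[0,-0.35,0.29],"turn":-5,"gripper":0},{"offset":[0,-0.38,0.315],"turn":-5,"gripper":0},{"offset":[0,-0.41,0.34],"turn":-5.6,"gripper":0},{"offset":[0,-0.44,0.36],"turn":-5.6,"gripper":0},{"offset":[0,-0.465,0.38],"turn":-5.6,"gripper":0},{"offset":[0,-0.485,0.4],"turn":-5.6,"gripper":0},{"offset":[0,-0.5,0.41],"turn":-5.6,"gripper":0},{"offset":[0,-0.509,0.417],"turn":-5.6,"gripper":0},{"offset":[0,-0.509,0.417],"turn":-5.6,"gripper":0},{"offset":[0,-0.509,0.417],"turn":-5.6,"gripper":0}]'; python3 - <<'E'
from h import *
to((.462,.085,.02),78.7)
c,W=cap("side"); cv2.imwrite("pics/side1.png",c["color"])
E
```

```text
time: 1.87
tool_pos: [0.4618, 0.0849, 0.1791]
eef_rot: [123.0, 90.0, 111.6]
force: [1.1, 0.3, -0.2]
gripper_width: 0.0929
t 1.87 pos [0.4618 0.0849 0.1791] F [ 1.1  0.3 -0.2] w 0.0929 q [-19.2  16.9   2.3 124.3  -1.1  38.8  62.5]
toolx [-0.e+00  1.e-04 -1.e+00] tooly [1.981e-01 9.802e-01 1.000e-04] toolz [ 9.802e-01 -1.981e-01 -1.000e-04]
offset [1.591e-01 1.000e-04 2.000e-04] yaw turn world 0.13 => turn about toolx -0.13
```

View pics/side1.png

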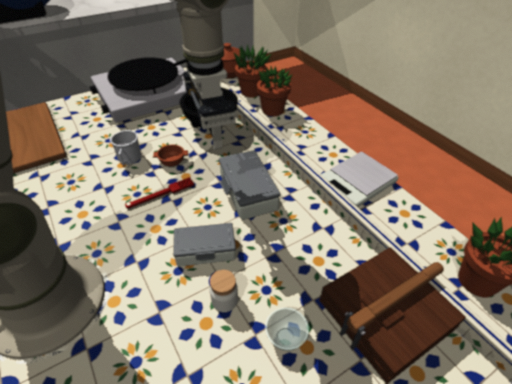

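```bash
python3 - <<'E'
from h import *
c,W=cap("side")
R=Ro.from_euler('xyz',c["rotation"],degrees=True).as_matrix()
p=R.T@(np.array([.462,.085,.179])-c["position"]); print("TCP px",c["cx"]+c["fx"]*p[0]/p[2],c["cy"]+c["fy"]*p[1]/p[2],p[2])
for u,v in [(205,110),(190,100),(225,105),(205,125),(207,80),(218,120)]: print(u,v,W[v,u].round(3))
tool()
ct,Wt=cap("top"); cv2.imwrite("pics/top1.png",ct["color"])
m=(Wt[...,2]>.15); print("high pts top",m.sum(),np.nanmedian(Wt[m],0)); 
E
```

```text
TCP px 213.34586022910977 149.3857818434264 0.8943959062561728
205 110 [0.418 0.006 0.346]
190 100 [0.566 0.487 0.085]
225 105 [0.462 0.005 0.345]
205 125 [0.416 0.009 0.31 ]
207 80 [0.446 0.048 0.384]
218 120 [0.443 0.003 0.316]
t 1.97 pos [0.4615 0.0861 0.1791] F [-1.2  0.3 -0.7] w 0.093 q [-19.3  16.9   2.3 124.3  -1.1  38.8  62.5]
toolx [-1.e-04  3.e-04 -1.e+00] tooly [1.957e-01 9.807e-01 3.000e-04] toolz [ 9.807e-01 -1.957e-01 -2.000e-04]
high pts top 14679 [0.37164465 0.04677352 0.72557795]
```

View pics/top1.png

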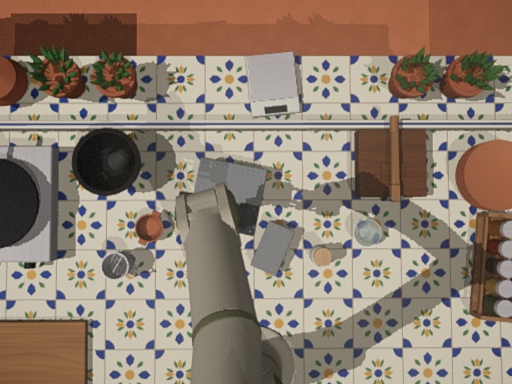

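```bash
python3 -m creep '[{"offset":[0.02,0,0],"turn":0,"gripper":0},{"offset":[0.045,0,0],"turn":0,"gripper":0},{"offset":[0.07,0,0],"turn":0,"gripper":0},{"offset":[0.095,0,0],"turn":0,"gripper":0},{"offset":[0.12,0,0],"turn":0,"gripper":0},{"offset":[0.14,0,0],"turn":0,"gripper":0},{"offset":[0.152,0,0],"turn":0,"gripper":0},{"offset":[0.157,0,0],"turn":0,"gripper":0},{"offset":[0.157,0,0],"turn":0,"gripper":0}]'
python3 -m creep '[{"offset":[0,0,0.004],"turn":0,"gripper":0},{"offset":[0,0,0.008],"turn":0,"gripper":0},{"offset":[0,0,0.012],"turn":0,"gripper":0},{"offset":[0,0,0.016],"turn":0,"gripper":0},{"offset":[0,0,0.019],"turn":0,"gripper":0},{"offset":[0,0,0.021],"turn":0,"gripper":0},{"offset":[0,0,0.023],"turn":0,"gripper":0},{"offset":[0,0,0.025],"turn":0,"gripper":0}]'
```

```text
time: 2.77
tool_pos: [0.4611, 0.0858, 0.0212]
eef_rot: [-159.6, 89.9, -170.8]
force: [0.1, -0.3, 0.4]
gripper_width: 0.0929
time: 3.43
tool_pos: [0.4853, 0.0802, 0.0222]
eef_rot: [-164.6, 89.9, -175.9]
force: [-6.5, 2.8, 5.4]
gripper_width: 0.0927
```

```bash
python3 -m creep '[{"offset":[0,0,0.004],"turn":-0.75,"gripper":0},{"offset":[0,0.0001,0.008],"turn":-1.5,"gripper":0},{"offset":[0,0.0002,0.012],"turn":-2.26,"gripper":0},{"offset":[0,0.0004,0.016],"turn":-3.0,"gripper":0},{"offset":[0,0.0006,0.02],"turn":-3.77,"gripper":0},{"offset":[0,0.0009,0.024],"turn":-4.52,"gripper":0},{"offset":[0,0.0013,0.028],"turn":-5.27,"gripper":0},{"offset":[0,0.0017,0.032],"turn":-6.0,"gripper":0},{"offset":[0,0.0021,0.036],"turn":-6.78,"gripper":0},{"offset":[0,0.0027,0.04],"turn":-7.5,"gripper":0},{"offset":[0,0.0032,0.044],"turn":-8.3,"gripper":0},{"offset":[0,0.0038,0.048],"turn":-9.04,"gripper":0},{"offset":[0,0.0045,0.052],"turn":-9.8,"gripper":0},{"offset":[0,0.0052,0.056],"turn":-10.6,"gripper":0},{"offset":[0,0.0059,0.0596],"turn":-11.3,"gripper":0},{"offset":[0,0.0069,0.0645],"turn":-11.3,"gripper":0},{"offset":[0,0.0079,0.0695],"turn":-11.3,"gripper":0},{"offset":[0,0.0089,0.0745],"turn":-11.3,"gripper":0},{"offset":[0,0.0104,0.082],"turn":-11.3,"gripper":0},{"offset":[0,0.0120,0.09],"turn":-11.3,"gripper":0}]'; python3 - <<'E'
from h import *
to((.54,.066,.02),90)
c,W=cap("side"); cv2.imwrite("pics/side2.png",c["color"])
for z in ((.065,.085),(.02,.085)): print(box(W,(.52,.704,-.1,.2),*z))
E
```

```text
time: 5.1
tool_pos: [0.5741, 0.0738, 0.0217]
eef_rot: [-169.1, 89.7, -169.1]
force: [-5.4, 0.1, 1.6]
gripper_width: 0.0929
t 5.1 pos [0.5741 0.0738 0.0217] F [-5.4  0.1  1.6] w 0.0929 q [-11.3  37.   -2.5 117.6   3.4  25.8  73.7]
toolx [-0.0053 -0.001  -1.    ] tooly [ 6.e-04  1.e+00 -1.e-03] toolz [ 1.0e+00 -6.0e-04 -5.3e-03]
offset [ 0.0019 -0.0078 -0.0341] yaw turn world 0.03 => turn about toolx -0.03
((0.6297523379325867, 0.07397427409887314), (0.13361302018165588, 0.19815926253795624), 0.35948026180267334, 1073, np.float64(0.07067005396056203))
((0.6299372911453247, 0.07353224605321884), (0.13356463611125946, 0.19899898767471313), 0.15225009620189667, 1766, np.float64(0.0687441293425009))
```

View pics/side2.png

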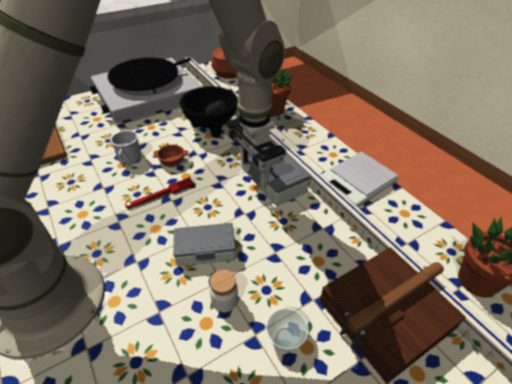

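```bash
python3 -m creep '[{"offset":[0,0,-0.015],"turn":0,"gripper":0},{"offset":[0,0,-0.035],"turn":0,"gripper":0},{"offset":[0,0,-0.042],"turn":0,"gripper":0},{"offset":[-0.03,0,-0.042],"turn":0,"gripper":0},{"offset":[-0.065,0,-0.042],"turn":0,"gripper":0},{"offset":[-0.095,0,-0.042],"turn":0,"gripper":0},{"offset":[-0.115,0,-0.042],"turn":0,"gripper":0}]'
python3 -m creep '[{"offset":[0,0.01,0.01],"turn":5,"gripper":0.35},{"offset":[0,0.03,0.02],"turn":12,"gripper":0.35},{"offset":[0,0.05,0.04],"turn":18,"gripper":0.35},{"offset":[0,0.07,0.05],"turn":24,"gripper":0.35},{"offset":[0,0.09,0.07],"turn":30,"gripper":0.35},{"offset":[0,0.11,0.09],"turn":36,"gripper":0.35},{"offset":[0,0.132,0.105],"turn":42,"gripper":0.35},{"offset":[0,0.132,0.105],"turn":48,"gripper":0.35},{"offset":[0,0.132,0.105],"turn":54,"gripper":0.35},{"offset":[0,0.132,0.105],"turn":60,"gripper":0.35},{"offset":[0,0.132,0.105],"turn":66,"gripper":0.35},{"offset":[0,0.132,0.105],"turn":72,"gripper":0.35},{"offset":[0,0.132,0.105],"turn":78,"gripper":0.35},{"offset":[0,0.132,0.105],"turn":84,"gripper":0.35},{"offset":[0,0.132,0.105],"turn":88,"gripper":0.35},{"offset":[0,0.132,0.105],"turn":90,"gripper":0.35},{"offset":[0,0.132,0.105],"turn":90,"gripper":0.35}]'; python3 - <<'E'
from h import *
c,W=cap("side")
for z in ((.065,.085),(.02,.085)): print(box(W,(.52,.704,-.1,.18),*z))
c,W=cap("top"); cv2.imwrite("pics/top2.png",c["color"])
print(box(W,(.52,.704,-.1,.18),.065,.085))
to((.637,.208,.02),0)
E
```

```text
time: 5.73
tool_pos: [0.5361, 0.0744, 0.14]
eef_rot: [11.4, 89.8, 11.4]
force: [0.1, 0.7, 0.3]
gripper_width: 0.0931
time: 7.15
tool_pos: [0.6403, 0.2064, 0.1371]
eef_rot: [44.2, 90.0, -45.9]
force: [-0.3, -0.0, -0.8]
gripper_width: 0.0602
((0.6395405530929565, 0.07545273751020432), (0.11877831071615219, 0.20078390836715698), 0.13038145005702972, 1838, np.float64(0.07067493358804572))
((0.6332889795303345, 0.07530823349952698), (0.13109458982944489, 0.20109154284000397), 0.2949119508266449, 2605, np.float64(0.06985411944304976))
((0.6418882012367249, 0.07380294799804688), (0.1990601122379303, 0.1178133487701416), 89.7616195678711, 2548, np.float64(0.07028398961967042))
t 7.25 pos [0.6402 0.2063 0.1371] F [-0.3 -0.2  0.2] w 0.0603 q [-37.6  35.   23.5 102.2 -18.3  46.6  -5.1]
toolx [ 2.e-04 -1.e-04 -1.e+00] tooly [1.e+00 1.e-03 2.e-04] toolz [ 1.e-03 -1.e+00  1.e-04]
offset [ 0.1171 -0.0032 -0.0017] yaw turn world -0.06 => turn about toolx 0.06
```

```bash
python3 -m creep '[{"offset":[0.02,0,0],"turn":0,"gripper":0.35},{"offset":[0.045,0,0],"turn":0,"gripper":0.35},{"offset":[0.07,0,0],"turn":0,"gripper":0.35},{"offset":[0.095,0,0],"turn":0,"gripper":0.35},{"offset":[0.11,0,0],"turn":0,"gripper":0.35},{"offset":[0.115,0,0],"turn":0,"gripper":0.35},{"offset":[0.115,0,0.004],"turn":0,"gripper":0.35},{"offset":[0.115,0,0.01],"turn":0,"gripper":0.35},{"offset":[0.115,0,0.015],"turn":0,"gripper":0.35},{"offset":[0.115,0,0.019],"turn":0,"gripper":0.35},{"offset":[0.115,0,0.023],"turn":0,"gripper":0.35},{"offset":[0.115,0,0.027],"turn":0,"gripper":0.35},{"offset":[0.115,0,0.032],"turn":0,"gripper":0.35},{"offset":[0.115,0,0.038],"turn":0,"gripper":0.35},{"offset":[0.115,0,0.045],"turn":0,"gripper":0.35},{"offset":[0.115,0,0.053],"turn":0,"gripper":0.35},{"offset":[0.115,0,0.061],"turn":0,"gripper":0.35},{"offset":[0.115,0,0.069],"turn":0,"gripper":0.35},{"offset":[0.115,0,0.077],"turn":0,"gripper":0.35},{"offset":[0.115,0,0.085],"turn":0,"gripper":0.35}]'
python3 -m creep '[{"offset":[0,0,0.008],"turn":0,"gripper":0.35},{"offset":[0,0,0.016],"turn":0,"gripper":0.35},{"offset":[0,0,0.024],"turn":0,"gripper":0.35},{"offset":[0,0,0.032],"turn":0,"gripper":0.35},{"offset":[0,0,0.04],"turn":0,"gripper":0.35},{"offset":[0,0,0.048],"turn":0,"gripper":0.35},{"offset":[0,0,0.056],"turn":0,"gripper":0.35},{"offset":[0,0,0.064],"turn":0,"gripper":0.35},{"offset":[0,0,0.072],"turn":0,"gripper":0.35},{"offset":[0,0,0.08],"turn":0,"gripper":0.35},{"offset":[0,0,0.088],"turn":0,"gripper":0.35},{"offset":[0,0,0.095],"turn":0,"gripper":0.35},{"offset":[0,0,0.1],"turn":0,"gripper":0.35}]'
python3 - <<'E'
from h import *
tool()
for n in("side","top"):
    c,W=cap(n); cv2.imwrite(f"pics/{n}3.png",c["color"])
    print(box(W,(.52,.704,-.25,.1),.06,.076),box(W,(.52,.704,-.25,.1),.02,.076))
E
```

```text
time: 8.92
tool_pos: [0.641, 0.1234, 0.0234]
eef_rot: [144.4, 89.8, 54.5]
force: [0.4, 6.9, 5.0]
gripper_width: 0.0605
time: 10.0
tool_pos: [0.6409, 0.0227, 0.0233]
eef_rot: [140.3, 89.8, 50.3]
force: [-0.1, 6.8, 5.0]
gripper_width: 0.0605
t 10.0 pos [0.6409 0.0227 0.0233] F [-0.1  6.8  5. ] w 0.0605 q [-17.4  40.7  16.2 110.4 -20.6  31.5  12.7]
toolx [ 0.002   0.0024 -1.    ] tooly [1.e+00 5.e-04 2.e-03] toolz [ 5.0e-04 -1.0e+00 -2.4e-03]
((0.6393500566482544, -0.07737325131893158), (0.12037613987922668, 0.21809710562229156), 0.035943515598773956, 2629, np.float64(0.0706367430571293)) ((0.6338341236114502, -0.07737670838832855), (0.13140802085399628, 0.21809710562229156), 0.035943515598773956, 3403, np.float64(0.06992423863205854))
((0.6417956352233887, -0.10083642601966858), (0.11833295971155167, 0.17436693608760834), 0.10786101222038269, 2075, np.float64(0.06991390981942791)) ((0.6367984414100647, -0.10081939399242401), (0.17389750480651855, 0.1289042979478836), 89.86105346679688, 2178, np.float64(0.06970363454014472))
```

View pics/side3.png

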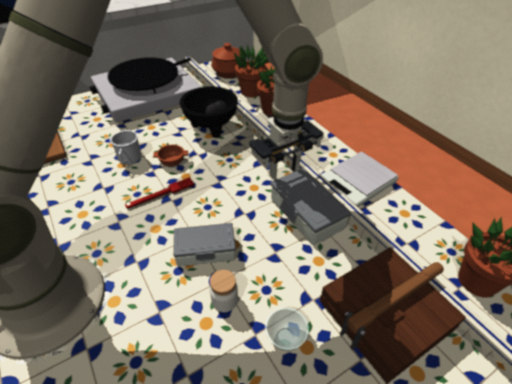

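```bash
python3 -m creep '[{"offset":[0,0,0.005],"turn":0,"gripper":0.35},{"offset":[0,0,0.012],"turn":0,"gripper":0.35},{"offset":[0,0,0.02],"turn":0,"gripper":0.35},{"offset":[0,0,0.028],"turn":0,"gripper":0.35},{"offset":[0,0,0.036],"turn":0,"gripper":0.35},{"offset":[0,0,0.044],"turn":0,"gripper":0.35},{"offset":[0,0,0.052],"turn":0,"gripper":0.35},{"offset":[0,0,0.06],"turn":0,"gripper":0.35},{"offset":[0,0,0.068],"turn":0,"gripper":0.35},{"offset":[0,0,0.076],"turn":0,"gripper":0.35},{"offset":[0,0,0.084],"turn":0,"gripper":0.35},{"offset":[0,0,0.092],"turn":0,"gripper":0.35},{"offset":[0,0,0.099],"turn":0,"gripper":0.35},{"offset":[0,0,0.105],"turn":0,"gripper":0.35},{"offset":[0,0,0.109],"turn":0,"gripper":0.35},{"offset":[0,0,0.112],"turn":0,"gripper":0.35},{"offset":[0,0,0.114],"turn":0,"gripper":0.35},{"offset":[0,0,0.116],"turn":0,"gripper":0.35}]'
python3 -m creep '[{"offset":[0,0,0.001],"turn":0,"gripper":0.35},{"offset":[0,0,0.002],"turn":0,"gripper":0.35},{"offset":[0,0,0.003],"turn":0,"gripper":0.35}]'
python3 -m creep '[{"offset":[0,0,0.001],"turn":0,"gripper":0.35},{"offset":[0,0,0.002],"turn":0,"gripper":0.35}]'
python3 - <<'E'
from h import *
tool()
for n in("side","top"):
    c,W=cap(n); cv2.imwrite(f"pics/{n}4.png",c["color"])
E
```

```text
time: 11.6
tool_pos: [0.6403, -0.0926, 0.0228]
eef_rot: [166.6, 89.9, 76.7]
force: [0.4, 7.8, 6.4]
gripper_width: 0.0603
time: 11.85
tool_pos: [0.6403, -0.0954, 0.0228]
eef_rot: [167.7, 89.9, 77.8]
force: [0.4, 6.9, 6.6]
gripper_width: 0.0605
time: 12.02
tool_pos: [0.6403, -0.0973, 0.0228]
eef_rot: [168.7, 89.9, 78.8]
force: [-0.2, 8.1, 6.6]
gripper_width: 0.0602
t 12.02 pos [ 0.6403 -0.0973  0.0228] F [-0.2  8.1  6.6] w 0.0602 q [ -5.8  40.9  14.9 109.4 -18.8  32.   21.7]
toolx [ 5.0e-04  2.5e-03 -1.0e+00] tooly [1.0e+00 1.2e-03 5.0e-04] toolz [ 0.0012 -1.     -0.0025]
```

Not yet in contact; continue in 1 mm steps.

```bash
for i in 1 2; do :; done
python3 -m creep '[{"offset":[0,0,0.001],"turn":0,"gripper":0.35},{"offset":[0,0,0.002],"turn":0,"gripper":0.35}]'
python3 -m creep '[{"offset":[0,0,0.001],"turn":0,"gripper":0.35},{"offset":[0,0,0.002],"turn":0,"gripper":0.35}]'
```

```text
time: 12.28
tool_pos: [0.6403, -0.0993, 0.0228]
eef_rot: [167.8, 89.9, 77.9]
force: [0.2, 7.0, 5.5]
gripper_width: 0.0603
time: 12.45
tool_pos: [0.6402, -0.0999, 0.0228]
eef_rot: [178.3, 89.8, 88.4]
force: [-1.0, 12.8, 6.7]
gripper_width: 0.0606
```

```bash
python3 -m creep '[{"offset":[0,0,0.0007],"turn":0,"gripper":0.35},{"offset":[0,0,0.0007],"turn":0,"gripper":0.35}]'
python3 -m creep '[{"offset":[0,0,-0.01],"turn":0,"gripper":0.35},{"offset":[0,0,-0.03],"turn":0,"gripper":0.35},{"offset":[-0.03,0,-0.04],"turn":0,"gripper":0.35},{"offset":[-0.07,0,-0.04],"turn":0,"gripper":0.35},{"offset":[-0.105,0,-0.04],"turn":0,"gripper":0.35},{"offset":[-0.115,0,-0.04],"turn":0,"gripper":0.35},{"offset":[-0.115,0,-0.04],"turn":0,"gripper":0.35}]'
python3 - <<'E'
from h import *
for n in("side","top"):
    c,W=cap(n); cv2.imwrite(f"pics/{n}5.png",c["color"])
    print(n,box(W,(.52,.704,-.305,-.11 if n=="top" else -.09),.066,.076),box(W,(.52,.704,-.3,-.09),.02,.076))
to((.53,-.198,.138),90)
E
```

```text
time: 12.62
tool_pos: [0.6403, -0.0999, 0.0228]
eef_rot: [179.9, 89.7, 90.0]
force: [-0.2, 12.7, 8.1]
gripper_width: 0.0603
time: 13.2
tool_pos: [0.6416, -0.0651, 0.1404]
eef_rot: [83.5, 89.7, -6.6]
force: [-0.6, -0.3, -0.4]
gripper_width: 0.0607
side ((0.6403470039367676, -0.20651757717132568), (0.11940645426511765, 0.19691546261310577), 0.1497248113155365, 3070, np.float64(0.07069291709946662)) ((0.6337993144989014, -0.20407992601394653), (0.13247878849506378, 0.1919923573732376), 0.16341060400009155, 3699, np.float64(0.07030613468925784))
top ((0.6421738266944885, -0.2265373021364212), (0.15655100345611572, 0.11561780422925949), 89.89508056640625, 1730, np.float64(0.07018616137229561)) ((0.6361111402511597, -0.22407770156860352), (0.15164457261562347, 0.12816613912582397), 89.88912963867188, 1937, np.float64(0.06967830717128809))
t 13.3 pos [ 0.6394 -0.0645  0.1367] F [ 0.   0.4 -0.8] w 0.0606 q [-12.5  32.6  20.1 106.1 -15.4  44.   15.9]
toolx [-1.e-04 -1.e-04 -1.e+00] tooly [ 1.e+00 -9.e-04 -1.e-04] toolz [-9.e-04 -1.e+00  1.e-04]
offset [-0.0012 -0.1093  0.1336] yaw turn world -89.95 => turn about toolx 89.95
```

View pics/top5.png

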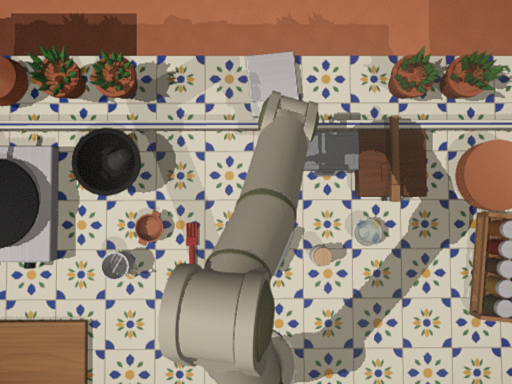

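```bash
python3 -m creep '[{"offset":[0,-0.01,0.015],"turn":-6,"gripper":0},{"offset":[0,-0.025,0.03],"turn":-12,"gripper":0},{"offset":[0,-0.04,0.05],"turn":-18,"gripper":0},{"offset":[0,-0.055,0.07],"turn":-24,"gripper":0},{"offset":[0,-0.07,0.09],"turn":-30,"gripper":0},{"offset":[0,-0.085,0.11],"turn":-36,"gripper":0},{"offset":[0,-0.1,0.125],"turn":-42,"gripper":0},{"offset":[0,-0.109,0.138],"turn":-48,"gripper":0},{"offset":[0,-0.109,0.142],"turn":-54,"gripper":0},{"offset":[0,-0.109,0.142],"turn":-60,"gripper":0},{"offset":[0,-0.109,0.142],"turn":-66,"gripper":0},{"offset":[0,-0.109,0.142],"turn":-72,"gripper":0},{"offset":[0,-0.109,0.142],"turn":-78,"gripper":0},{"offset":[0,-0.109,0.142],"turn":-84,"gripper":0},{"offset":[0,-0.109,0.142],"turn":-90,"gripper":0},{"offset":[0,-0.109,0.142],"turn":-90,"gripper":0},{"offset":[0,-0.109,0.142],"turn":-90,"gripper":0}]'
python3 - <<'E'
from h import *
to((.53,-.207,.02),90)
for n in("side","top"):
    c,W=cap(n)
    print(n,box(W,(.52,.704,-.305,-.09),.066,.076))
    X,Y,Z=W[...,0],W[...,1],W[...,2]
    for y in (-.2,-.14): 
        k=(Z>.066)&(Z<.076)&(abs(Y-y)<.02)&(X>.5)&(X<.705); print(y,k.sum(),np.percentile(X[k],98) if k.sum() else 0)
E
```

```text
time: 14.72
tool_pos: [0.5297, -0.2063, 0.1356]
eef_rot: [148.9, 89.8, 148.6]
force: [-0.6, 0.1, 1.6]
gripper_width: 0.0929
t 14.72 pos [ 0.5297 -0.2063  0.1356] F [-0.6  0.1  1.6] w 0.0929 q [ 20.3  27.   -6.7 114.5   4.7  39.  100.4]
toolx [-0.0023  0.0014 -1.    ] tooly [0.0044 1.     0.0014] toolz [ 1.     -0.0044 -0.0023]
offset [ 0.1156 -0.0008  0.0005] yaw turn world 0.25 => turn about toolx -0.25
side ((0.640059232711792, -0.20696395635604858), (0.11976547539234161, 0.1964157670736313), 0.21350876986980438, 2357, np.float64(0.07066067328304615))
-0.2 504 0.694918478442343
-0.14 199 0.6240461628698859
top ((0.6422343850135803, -0.20755261182785034), (0.19461393356323242, 0.11561765521764755), 89.86186218261719, 2003, np.float64(0.07008182866125279))
-0.2 500 0.6970188781314843
-0.14 466 0.6969552538377025
```

```bash
python3 -m creep '[{"offset":[0.02,0,0],"turn":0,"gripper":0},{"offset":[0.045,0,0],"turn":0,"gripper":0},{"offset":[0.07,0,0],"turn":0,"gripper":0},{"offset":[0.095,0,0],"turn":0,"gripper":0},{"offset":[0.11,0,0],"turn":0,"gripper":0},{"offset":[0.115,0,0],"turn":0,"gripper":0},{"offset":[0.115,0,0.01],"turn":0,"gripper":0},{"offset":[0.115,0,0.02],"turn":0,"gripper":0},{"offset":[0.115,0,0.03],"turn":0,"gripper":0},{"offset":[0.115,0,0.038],"turn":0,"gripper":0},{"offset":[0.115,0,0.042],"turn":0,"gripper":0},{"offset":[0.115,0,0.046],"turn":0,"gripper":0},{"offset":[0.115,0,0.05],"turn":0,"gripper":0},{"offset":[0.115,0,0.053],"turn":0,"gripper":0}]'
python3 -m creep '[{"offset":[0,0,0.001],"turn":0,"gripper":0},{"offset":[0,0,0.002],"turn":0,"gripper":0}]'
python3 -m creep '[{"offset":[0,0,0.001],"turn":0,"gripper":0},{"offset":[0,0,0.002],"turn":0,"gripper":0}]'
python3 -m creep '[{"offset":[0,0,0.001],"turn":0,"gripper":0},{"offset":[0,0,0.001],"turn":0,"gripper":0}]'
```

```text
time: 15.98
tool_pos: [0.5808, -0.2064, 0.0222]
eef_rot: [175.4, 89.7, 175.3]
force: [-8.7, 1.5, 6.7]
gripper_width: 0.0929
time: 16.15
tool_pos: [0.5825, -0.2065, 0.0221]
eef_rot: [175.2, 89.7, 175.1]
force: [-9.6, 0.5, 7.5]
gripper_width: 0.093
time: 16.32
tool_pos: [0.5841, -0.2064, 0.0221]
eef_rot: [174.6, 89.7, 174.6]
force: [-8.6, 0.6, 6.3]
gripper_width: 0.0932
time: 16.48
tool_pos: [0.5858, -0.2064, 0.0221]
eef_rot: [174.6, 89.7, 174.5]
force: [-6.1, 0.7, 4.8]
gripper_width: 0.0928
```

```bash
python3 -m creep '[{"offset":[0,0,0.001],"turn":0,"gripper":0},{"offset":[0,0,0.002],"turn":0,"gripper":0},{"offset":[0,0,0.002],"turn":0,"gripper":0}]'
python3 -m creep '[{"offset":[0,0,0.001],"turn":0,"gripper":0},{"offset":[0,0,0.001],"turn":0,"gripper":0}]'
python3 -m creep '[{"offset":[0,0,0.001],"turn":0,"gripper":0},{"offset":[0,0,0.001],"turn":0,"gripper":0}]'
```

```text
time: 16.73
tool_pos: [0.5877, -0.2064, 0.0221]
eef_rot: [174.3, 89.7, 174.2]
force: [-7.7, 0.8, 4.9]
gripper_width: 0.0933
time: 16.9
tool_pos: [0.5879, -0.2064, 0.0221]
eef_rot: [175.1, 89.6, 175.0]
force: [-10.1, 1.1, 6.7]
gripper_width: 0.093
time: 17.07
tool_pos: [0.5878, -0.2065, 0.022]
eef_rot: [175.0, 89.5, 174.9]
force: [-12.2, 1.2, 9.5]
gripper_width: 0.0934
```

```bash
python3 -m creep '[{"offset":[0,0,0.001],"turn":0,"gripper":0},{"offset":[0,0,0.002],"turn":0,"gripper":0},{"offset":[0,0,0.003],"turn":0,"gripper":0},{"offset":[0,0,0.003],"turn":0,"gripper":0}]'
python3 -m creep '[{"offset":[0,0,-0.01],"turn":0,"gripper":0},{"offset":[0,0,-0.03],"turn":0,"gripper":0},{"offset":[0,0,-0.055],"turn":0,"gripper":0},{"offset":[-0.03,0,-0.06],"turn":0,"gripper":0},{"offset":[-0.07,0,-0.06],"turn":0,"gripper":0},{"offset":[-0.105,0,-0.06],"turn":0,"gripper":0},{"offset":[-0.12,0,-0.06],"turn":0,"gripper":0},{"offset":[-0.12,0,-0.06],"turn":0,"gripper":0}]'
python3 - <<'E'
from h import *
to((.53,-.207,.03),90)
for n in("side","top"):
    c,W=cap(n); cv2.imwrite(f"pics/{n}6.png",c["color"]); np.save(n+"6.npy",W)
    print(n,box(W,(.52,.704,-.305,-.09),.066,.076))
    s=slice(80,330),slice(200,512)
    im=c["color"]
    if n=="side": cv2.imwrite("pics/s6c.png",cv2.resize(im[130:330,240:480],None,fx=3,fy=3,interpolation=cv2.INTER_CUBIC))
E
```

```text
time: 17.4
tool_pos: [0.5877, -0.2065, 0.0219]
eef_rot: [175.8, 89.2, 175.7]
force: [-19.4, 0.5, 16.5]
gripper_width: 0.0929
time: 18.07
tool_pos: [0.5379, -0.2074, 0.1465]
eef_rot: [-17.4, 89.6, -17.5]
force: [1.1, -0.3, 0.5]
gripper_width: 0.0931
t 18.07 pos [ 0.5379 -0.2074  0.1465] F [ 1.1 -0.3  0.5] w 0.0931 q [ 20.3  26.4  -6.8 113.4   4.7  40.1 100.5]
toolx [ 0.007  -0.0022 -1.    ] tooly [ 0.0015  1.     -0.0022] toolz [ 1.     -0.0015  0.007 ]
offset [ 0.1164  0.0006 -0.0088] yaw turn world 0.09 => turn about toolx -0.09
side ((0.6475412249565125, -0.20628273487091064), (0.1127285584807396, 0.19732463359832764), 0.0015380623517557979, 2380, np.float64(0.07077359807506839))
top ((0.6483293175697327, -0.2075096070766449), (0.19485779106616974, 0.10939816385507584), 89.8489761352539, 1853, np.float64(0.07039074171833626))
```

View pics/s6c.png

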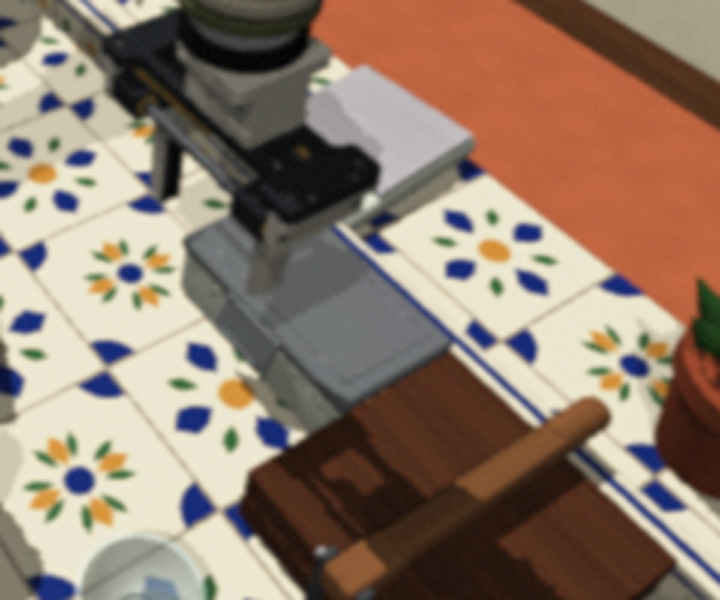

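```bash
python3 -m creep '[{"offset":[0,0,-0.008],"turn":0,"gripper":1},{"offset":[0,0,-0.008],"turn":0,"gripper":1},{"offset":[0.01,0,-0.008],"turn":0,"gripper":1},{"offset":[0.03,0,-0.008],"turn":0,"gripper":1},{"offset":[0.055,0,-0.008],"turn":0,"gripper":1},{"offset":[0.08,0,-0.008],"turn":0,"gripper":1},{"offset":[0.1,0,-0.008],"turn":0,"gripper":1},{"offset":[0.112,0,-0.008],"turn":0,"gripper":1},{"offset":[0.117,0,-0.008],"turn":0,"gripper":1},{"offset":[0.117,0,-0.008],"turn":0,"gripper":1}]' 10
python3 -m creep '[{"offset":[0,0,0.005],"turn":0,"gripper":1},{"offset":[0,0,0.01],"turn":0,"gripper":1},{"offset":[0,0,0.015],"turn":0,"gripper":1},{"offset":[0,0,0.02],"turn":0,"gripper":1},{"offset":[0,0,0.025],"turn":0,"gripper":1},{"offset":[0,0,0.03],"turn":0,"gripper":1}]'
python3 -m creep '[{"offset":[0,0,0.004],"turn":0,"gripper":1},{"offset":[0,0,0.008],"turn":0,"gripper":1},{"offset":[0,0,0.012],"turn":0,"gripper":1},{"offset":[0,0,0.014],"turn":0,"gripper":1}]'
python3 -m creep '[{"offset":[0,0,0.002],"turn":0,"gripper":1},{"offset":[0,0,0.004],"turn":0,"gripper":1}]'
```

```text
time: 19.0
tool_pos: [0.5265, -0.2059, 0.0229]
eef_rot: [161.4, 89.8, 161.3]
force: [0.7, 0.8, -0.0]
gripper_width: 0.0313
time: 19.5
tool_pos: [0.5587, -0.2065, 0.0256]
eef_rot: [-13.6, 89.9, -13.6]
force: [0.4, -0.3, -0.1]
gripper_width: 0.0006
time: 19.83
tool_pos: [0.5724, -0.2064, 0.0251]
eef_rot: [-0.6, 90.0, -0.7]
force: [0.6, 0.2, -0.2]
gripper_width: 0.0007
time: 20.0
tool_pos: [0.5758, -0.2065, 0.0251]
eef_rot: [172.4, 90.0, 172.4]
force: [-0.4, -0.5, 0.3]
gripper_width: 0.0003
```

```bash
python3 -m creep '[{"offset":[0,0,0.002],"turn":0,"gripper":1},{"offset":[0,0,0.003],"turn":0,"gripper":1}]'
python3 -m creep '[{"offset":[0,0,0.001],"turn":0,"gripper":1},{"offset":[0,0,0.002],"turn":0,"gripper":1}]'
python3 -m creep '[{"offset":[0,0,0.001],"turn":0,"gripper":1},{"offset":[0,0,0.002],"turn":0,"gripper":1}]'
```

```text
time: 20.17
tool_pos: [0.579, -0.2065, 0.0251]
eef_rot: [-11.7, 90.0, -11.8]
force: [0.6, -0.5, -0.0]
gripper_width: -0.0
time: 20.33
tool_pos: [0.5808, -0.2066, 0.0251]
eef_rot: [-140.4, 90.0, -140.4]
force: [-0.2, -0.2, 1.1]
gripper_width: 0.0005
time: 20.5
tool_pos: [0.5828, -0.2065, 0.0251]
eef_rot: [173.6, 90.0, 173.5]
force: [0.3, 0.9, -0.6]
gripper_width: 0.0004
```

```bash
python3 - <<'E'
from h import *
c,W=cap("side"); im=c["color"]
cv2.imwrite("pics/s7c.png",cv2.resize(im[150:300,270:430],None,fx=4.5,fy=4,interpolation=cv2.INTER_CUBIC))
W=np.load("side6.npy"); X,Y,Z=W[...,0],W[...,1],W[...,2]
# front face profile before pressing: flap middle and beside
for y0,y1 in((-.305,-.26),(-.23,-.185),(-.17,-.12)):
    for z in(.012,.02,.03,.036,.042,.05,.058,.064):
        k=(abs(Z-z)<.003)&(Y>y0)&(Y<y1)&(X>.55)&(X<.62); print((y0,z),k.sum(),np.percentile(X[k],[5,50,95]).round(3) if k.sum() else '')
E
```

```text
(-0.305, 0.012) 17 [0.597 0.598 0.599]
(-0.305, 0.02) 18 [0.597 0.598 0.599]
(-0.305, 0.03) 18 [0.597 0.598 0.599]
(-0.305, 0.036) 21 [0.597 0.598 0.6  ]
(-0.305, 0.042) 26 [0.597 0.598 0.6  ]
(-0.305, 0.05) 35 [0.597 0.599 0.601]
(-0.305, 0.058) 12 [0.596 0.597 0.598]
(-0.305, 0.064) 38 [0.595 0.597 0.6  ]
(-0.23, 0.012) 4 [0.598 0.598 0.598]
(-0.23, 0.02) 1 [0.598 0.598 0.598]
(-0.23, 0.03) 1 [0.598 0.598 0.598]
(-0.23, 0.036) 1 [0.58 0.58 0.58]
(-0.23, 0.042) 60 [0.579 0.583 0.586]
(-0.23, 0.05) 35 [0.585 0.587 0.59 ]
(-0.23, 0.058) 38 [0.589 0.59  0.593]
(-0.23, 0.064) 54 [0.591 0.593 0.598]
(-0.17, 0.012) 20 [0.597 0.598 0.599]
(-0.17, 0.02) 21 [0.596 0.598 0.599]
(-0.17, 0.03) 14 [0.596 0.598 0.599]
(-0.17, 0.036) 25 [0.597 0.598 0.599]
(-0.17, 0.042) 25 [0.597 0.598 0.599]
(-0.17, 0.05) 32 [0.597 0.599 0.6  ]
(-0.17, 0.058) 8 [0.596 0.597 0.599]
(-0.17, 0.064) 31 [0.595 0.597 0.598]
```

View pics/s7c.png

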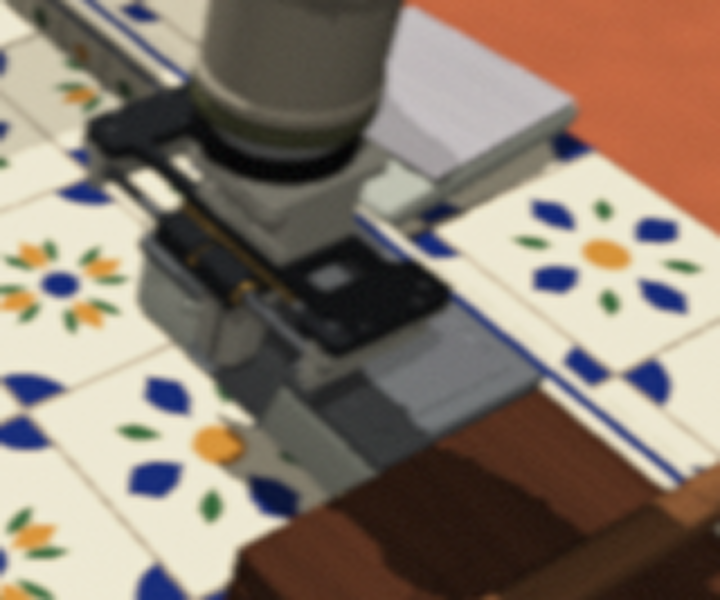

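```bash
python3 -m creep '[{"offset":[0,0,0.001],"turn":0,"gripper":1},{"offset":[0,0,0.001],"turn":0,"gripper":1}]'
python3 -m creep '[{"offset":[0,0,0.001],"turn":0,"gripper":1},{"offset":[0,0,0.001],"turn":0,"gripper":1}]'
python3 -m creep '[{"offset":[0,0,0.001],"turn":0,"gripper":1},{"offset":[0,0,0.001],"turn":0,"gripper":1}]'
```

```text
time: 20.72
tool_pos: [0.5839, -0.2065, 0.0252]
eef_rot: [-3.6, 90.0, -3.6]
force: [0.4, 0.9, -0.2]
gripper_width: 0.0006
time: 20.88
tool_pos: [0.5847, -0.2065, 0.0251]
eef_rot: [-178.2, 90.0, -178.3]
force: [-0.4, 0.1, 0.4]
gripper_width: 0.0005
time: 21.05
tool_pos: [0.5849, -0.2065, 0.025]
eef_rot: [175.6, 89.9, 175.6]
force: [-2.5, -0.1, 1.3]
gripper_width: 0.0004
```

```bash
python3 -m creep '[{"offset":[0,0,0.001],"turn":0,"gripper":1},{"offset":[0,0,0.002],"turn":0,"gripper":1},{"offset":[0,0,0.002],"turn":0,"gripper":1}]'
python3 -m creep '[{"offset":[0,0,0.001],"turn":0,"gripper":1},{"offset":[0,0,0.002],"turn":0,"gripper":1},{"offset":[0,0,0.002],"turn":0,"gripper":1}]'
python3 -m creep '[{"offset":[0,0,-0.01],"turn":0,"gripper":1},{"offset":[0,0,-0.03],"turn":0,"gripper":1},{"offset":[0,0,-0.055],"turn":0,"gripper":1},{"offset":[-0.02,0,-0.085],"turn":0,"gripper":1},{"offset":[-0.06,0,-0.085],"turn":0,"gripper":1},{"offset":[-0.1,0,-0.085],"turn":0,"gripper":1},{"offset":[-0.13,0,-0.085],"turn":0,"gripper":1},{"offset":[-0.15,0,-0.085],"turn":0,"gripper":1}]'
cat > chk.py <<'E'
from h import *
import sys
tool()
for n in("side","top"):
    c,W=cap(n); cv2.imwrite(f"pics/{n}{sys.argv[1]}.png",c["color"]); X,Y,Z=W[...,0],W[...,1],W[...,2]
    print(n)
    for y0,y1 in((-.305,-.26),(-.23,-.185),(-.17,-.12)):
        print(y0,[(z,int(k.sum()),np.median(X[k]).round(4)) for z in(.012,.03,.036,.042,.05,.058,.064) for k in [(abs(Z-z)<.003)&(Y>y0)&(Y<y1)&(X>.55)&(X<.62)] if k.sum()])
    if n=="side": cv2.imwrite(f"pics/s{sys.argv[1]}c.png",cv2.resize(c["color"][130:330,240:480],None,fx=3,fy=3,interpolation=cv2.INTER_CUBIC))
    # end edges on lid
    for x0 in(.61,.65,.68):
        k=(Z>.067)&(Z<.076)&(abs(X-x0)<.008)&(Y>-.35)&(Y<-.05); print("lid ends",x0,np.percentile(Y[k],[1,99]).round(4))
    for y0 in(-.28,-.2,-.13):
        k=(Z>.066)&(Z<.076)&(abs(Y-y0)<.01)&(X>.5)&(X<.75); print("lid x",y0,np.percentile(X[k],[1,99]).round(4))
E
python3 chk.py 8
```

```text
time: 21.3
tool_pos: [0.5851, -0.2065, 0.0248]
eef_rot: [175.4, 89.7, 175.3]
force: [-7.7, 0.6, 4.5]
gripper_width: 0.0007
time: 21.55
tool_pos: [0.5852, -0.2066, 0.0247]
eef_rot: [175.9, 89.6, 175.8]
force: [-12.0, 0.4, 8.7]
gripper_width: 0.0008
time: 22.22
tool_pos: [0.5062, -0.2069, 0.1788]
eef_rot: [-15.7, 89.7, -15.7]
force: [0.2, -0.2, -0.9]
gripper_width: 0.0002
t 22.22 pos [ 0.5062 -0.2069  0.1788] F [ 0.2 -0.2 -0.9] w 0.0002 q [ 21.9  22.2  -7.6 115.    4.2  42.7 101.7]
toolx [ 0.0053 -0.0015 -1.    ] tooly [ 9.0e-04  1.0e+00 -1.5e-03] toolz [ 1.0e+00 -9.0e-04  5.3e-03]
side
-0.305 [(0.012, 16, np.float64(0.598)), (0.03, 19, np.float64(0.5982)), (0.036, 22, np.float64(0.5982)), (0.042, 23, np.float64(0.5982)), (0.05, 33, np.float64(0.5993)), (0.058, 15, np.float64(0.5971)), (0.064, 42, np.float64(0.597))]
-0.23 [(0.012, 5, np.float64(0.5975)), (0.03, 1, np.float64(0.5984)), (0.036, 3, np.float64(0.58)), (0.042, 55, np.float64(0.5831)), (0.05, 41, np.float64(0.5869)), (0.058, 42, np.float64(0.5907)), (0.064, 51, np.float64(0.5934))]
-0.17 [(0.012, 20, np.float64(0.5981)), (0
[... 256 characters left out ...]

lid ends 0.68 [-0.305 -0.138]
lid x -0.28 [0.5966 0.7072]
lid x -0.2 [0.5936 0.7076]
lid x -0.13 [0.5961 0.7084]
top
-0.305 [(0.03, 2, np.float64(0.6002)), (0.036, 3, np.float64(0.5997)), (0.064, 9, np.float64(0.6026))]
-0.23 [(0.036, 6, np.float64(0.5845)), (0.042, 16, np.float64(0.587)), (0.05, 18, np.float64(0.5895)), (0.058, 12, np.float64(0.5918)), (0.064, 46, np.float64(0.5998))]
-0.17 [(0.03, 5, np.float64(0.6005)), (0.036, 9, np.float64(0.6)), (0.042, 2, np.float64(0.5996)), (0.064, 23, np.float64(0.6059))]
lid ends 0.61 [-0.3172 -0.1131]
lid ends 0.65 [-0.3157 -0.1135]
lid ends 0.68 [-0.3272 -0.1109]
lid x -0.28 [0.6116 0.7117]
lid x -0.2 [0.5966 0.7114]
lid x -0.13 [0.5998 0.7113]
```

View pics/s8c.png

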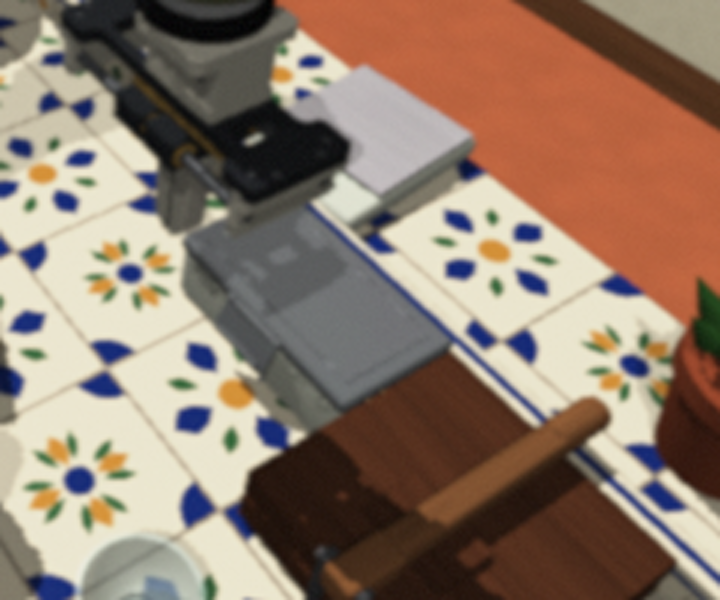

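```bash
python3 -m creep '[{"offset":[0.02,0,0.02],"turn":0,"gripper":1},{"offset":[0.045,0,0.024],"turn":0,"gripper":1},{"offset":[0.075,0,0.024],"turn":0,"gripper":1},{"offset":[0.105,0,0.024],"turn":0,"gripper":1},{"offset":[0.13,0,0.024],"turn":0,"gripper":1},{"offset":[0.145,0,0.024],"turn":0,"gripper":1},{"offset":[0.15,0,0.024],"turn":0,"gripper":1},{"offset":[0.15,0,0.032],"turn":0,"gripper":1},{"offset":[0.15,0,0.04],"turn":0,"gripper":1},{"offset":[0.15,0,0.048],"turn":0,"gripper":1},{"offset":[0.15,0,0.056],"turn":0,"gripper":1},{"offset":[0.15,0,0.064],"turn":0,"gripper":1},{"offset":[0.15,0,0.07],"turn":0,"gripper":1},{"offset":[0.15,0,0.073],"turn":0,"gripper":1}]'
cat > fl.py <<'E'
from h import *
tool()
c,W=cap("side"); X,Y,Z=W[...,0],W[...,1],W[...,2]
for y0,y1 in((-.24,-.231),(-.231,-.222),(-.222,-.19)):
    print(y0,[(z,int(k.sum()),np.median(X[k]).round(4)) for z in(.03,.036,.042,.05,.058,.064,.075,.09) for k in [(abs(Z-z)<.003)&(Y>y0)&(Y<y1)&(X>.53)&(X<.62)] if k.sum()])
E
python3 fl.py
python3 -m creep '[{"offset":[0,0,0.002],"turn":0,"gripper":1},{"offset":[0,0,0.004],"turn":0,"gripper":1},{"offset":[0,0,0.006],"turn":0,"gripper":1},{"offset":[0,0,0.006],"turn":0,"gripper":1}]'
python3 fl.py
```

```text
time: 23.48
tool_pos: [0.5794, -0.2064, 0.0257]
eef_rot: [-8.4, 89.9, -8.5]
force: [0.2, -0.1, 0.7]
gripper_width: 0.0005
t 23.48 pos [ 0.5794 -0.2064  0.0257] F [ 0.2 -0.1  0.7] w 0.0005 q [ 17.9  38.2  -5.4 112.9   6.9  29.1  97.6]
toolx [ 1.6e-03 -2.0e-04 -1.0e+00] tooly [ 4.e-04  1.e+00 -2.e-04] toolz [ 1.0e+00 -4.0e-04  1.6e-03]
-0.24 [(0.03, 4, np.float64(0.5982)), (0.036, 5, np.float64(0.5976)), (0.042, 11, np.float64(0.5846)), (0.05, 11, np.float64(0.5909)), (0.058, 11, np.float64(0.59)), (0.064, 8, np.float64(0.5942))]
-0.231 [(0.03, 1, np.float64(0.5994)), (0.036, 3, np.float64(0.5832)), (0.042, 13, np.float64(0.5826)), (0.05, 7, np.float64(0.5871)), (0.058, 7, np.float64(0.5904)), (0.064, 11, np.float64(0.5928))]
-0.222 [(0.036, 2, np.float64(0.583)), (0.042, 32, np.float64(0.5819)), (0.05, 17, np.float64(0.587)), (0.058, 9, np.float64(0.5908)), (0.064, 12, np.float64(0.5935)), (0.075, 20, np.float64(0.5701)), (0.09, 26, np.float64(0.5699))]
time: 23.87
tool_pos: [0.5841, -0.2065, 0.0252]
eef_rot: [-9.4, 90.0, -9.4]
force: [0.2, 1.0, -0.2]
gripper_width: 0.0003
t 23.87 pos
[... 158 characters left out ...]
.e+00] toolz [ 1.e+00 -8.e-04  3.e-04]
-0.24 [(0.03, 4, np.float64(0.5985)), (0.036, 7, np.float64(0.5984)), (0.042, 9, np.float64(0.5851)), (0.05, 14, np.float64(0.5928)), (0.058, 8, np.float64(0.5908)), (0.064, 12, np.float64(0.5944))]
-0.231 [(0.03, 1, np.float64(0.5988)), (0.036, 2, np.float64(0.591)), (0.042, 15, np.float64(0.5822)), (0.05, 9, np.float64(0.5874)), (0.058, 8, np.float64(0.591)), (0.064, 9, np.float64(0.5949)), (0.075, 1, np.float64(0.602))]
-0.222 [(0.036, 1, np.float64(0.5811)), (0.042, 40, np.float64(0.5825)), (0.05, 13, np.float64(0.5878)), (0.058, 9, np.float64(0.5908)), (0.064, 12, np.float64(0.5926)), (0.075, 21, np.float64(0.5748)), (0.09, 24, np.float64(0.5745))]
```

```bash
python3 - <<'E'
from h import *
W=np.load("side6.npy"); X,Y,Z=W[...,0],W[...,1],W[...,2]
k=(Z>.034)&(Z<.058)&(X<.592)&(X>.57)&(Y>-.31)&(Y<-.1); print("flap y",np.percentile(Y[k],[0,2,50,98,100]),k.sum())
W=np.load("top6.npy"); X,Y,Z=W[...,0],W[...,1],W[...,2]
k=(Z>.034)&(Z<.06)&(X<.592)&(X>.57)&(Y>-.31)&(Y<-.1); print("flap y top",np.percentile(Y[k],[0,2,50,98,100]),k.sum())
c,W=cap("side"); X,Y,Z=W[...,0],W[...,1],W[...,2]
for z in(.03,.037,.044,.05,.056,.062,.07,.08,.1):
    k=(abs(Z-z)<.003)&(X<.6)&(X>.55)&(Y>-.26)&(Y<-.15); i=np.argsort(Y[k]); print(z,[(round(a,3),round(b,3)) for a,b in zip(Y[k][i][::3],X[k][i][::3])])
E
```

```text
flap y [-0.237226   -0.23632236 -0.20983663 -0.17869118 -0.17792173] 189
flap y top [-0.23196852 -0.23155559 -0.21440592 -0.20046679 -0.20006384] 9
0.03 [(np.float64(-0.258), np.float64(0.599)), (np.float64(-0.254), np.float64(0.598)), (np.float64(-0.247), np.float64(0.598)), (np.float64(-0.239), np.float64(0.599)), (np.float64(-0.233), np.float64(0.598)), (np.float64(-0.166), np.float64(0.6)), (np.float64(-0.16), np.float64(0.598)), (np.float64(-0.153), np.float64(0.597))]
0.037 [(np.float64(-0.26), np.float64(0.598)), (np.float64(-0.257), np.float64(0.6)), (np.float64(-0.252), np.float64(0.599)), (np.float64(-0.249), np.float64(0.598)), (np.float64(-0.242), np.float64(0.599)), (np.float64(-0.237), np.float64(0.584)), (np.float64(-0.234), np.float64(0.583)), (np.float64(-0.23), np.float64(0.599)), (np.float64(-0.226), np.float64(0.584)), (np.float64(-0.188), np.float64(0.581)), (np.float64(-0.167), np.float64(0.597)), (np.float64(-0.157), np.float64(0.599))]
0.044 [(np.float64(-0.258), np.float64(0.598)), (np.float64(-0.251), np.float64(0.598)), (np.float64(-0.246), np.float64(0.599
[... 3791 characters left out ...]
(np.float64(-0.221), np.float64(0.584)), (np.float64(-0.219), np.float64(0.588)), (np.float64(-0.218), np.float64(0.574)), (np.float64(-0.213), np.float64(0.573)), (np.float64(-0.208), np.float64(0.574)), (np.float64(-0.203), np.float64(0.575)), (np.float64(-0.197), np.float64(0.573)), (np.float64(-0.193), np.float64(0.574))]
0.1 [(np.float64(-0.221), np.float64(0.585)), (np.float64(-0.221), np.float64(0.583)), (np.float64(-0.22), np.float64(0.578)), (np.float64(-0.218), np.float64(0.574)), (np.float64(-0.213), np.float64(0.575)), (np.float64(-0.206), np.float64(0.574)), (np.float64(-0.202), np.float64(0.572)), (np.float64(-0.197), np.float64(0.573)), (np.float64(-0.191), np.float64(0.575))]
```

```bash
python3 - <<'E'
from h import *
W=np.load("side6.npy"); X,Y,Z=W[...,0],W[...,1],W[...,2]
k=(Z>.09)&(Z<.24)&(X<.56)&(X>.51)&(Y>-.30)&(Y<-.12)
for z in np.arange(.1,.24,.01):
    q=k&(abs(Z-z)<.005); print(round(z,2),q.sum(),np.percentile(Y[q],[1,99]).round(3) if q.sum() else '',np.percentile(X[q],[1,99]).round(3) if q.sum() else '')
c,W=cap("side"); X,Y,Z=W[...,0],W[...,1],W[...,2]
for v in range(215,262,4):
    print(v,[(u,*W[v,u].round(3)) for u in range(312,332,4)])
R=Ro.from_euler('xyz',c["rotation"],degrees=True).as_matrix()
for z in(.025,.065):
    p=R.T@(np.array([.5765,-.2065,z])-c["position"]); print("proj",z,c["cx"]+c["fx"]*p[0]/p[2],c["cy"]+c["fy"]*p[1]/p[2])
cv2.imwrite("pics/s9c.png",cv2.resize(c["color"][190:280,280:370],None,fx=6.5,fy=6.5,interpolation=cv2.INTER_NEAREST))
E
```

```text
0.1 0  
0.11 0  
0.12 0  
0.13 0  
0.14 0  
0.15 0  
0.16 0  
0.17 0  
0.18 3 [-0.254 -0.157] [0.529 0.538]
0.19 39 [-0.265 -0.149] [0.527 0.544]
0.2 66 [-0.267 -0.147] [0.526 0.545]
0.21 82 [-0.268 -0.146] [0.527 0.544]
0.22 79 [-0.269 -0.144] [0.527 0.544]
0.23 80 [-0.269 -0.143] [0.527 0.544]
215 [(312, np.float64(0.549), np.float64(-0.203), np.float64(0.161)), (316, np.float64(0.548), np.float64(-0.215), np.float64(0.172)), (320, np.float64(0.555), np.float64(-0.219), np.float64(0.173)), (324, np.float64(0.561), np.float64(-0.225), np.float64(0.174)), (328, np.float64(0.56), np.float64(-0.236), np.float64(0.186))]
219 [(312, np.float64(0.6), np.float64(-0.154), np.float64(0.071)), (316, np.float64(0.547), np.float64(-0.218), np.float64(0.164)), (320, np.float64(0.548), np.float64(-0.228), np.float64(0.173)), (324, np.float64(0.555), np.float64(-0.232), np.float64(0.173)), (328, np.float64(0.562), np.float64(-0.237), np.float64(0.174))]
223 [(312, np.float64(0.597), np.float64(-0.159), np.float64(0.062)), (316, np.float64(0.574), np.float64(-0.194), np.float64(0.111)), (320, np.fl
[... 2540 characters left out ...]
t64(0.002)), (316, np.float64(0.582), np.float64(-0.206), np.float64(-0.002)), (320, np.float64(0.589), np.float64(-0.213), np.float64(0.001)), (324, np.float64(0.598), np.float64(-0.218), np.float64(0.001)), (328, np.float64(0.598), np.float64(-0.229), np.float64(0.015))]
259 [(312, np.float64(0.565), np.float64(-0.212), np.float64(0.001)), (316, np.float64(0.574), np.float64(-0.216), np.float64(-0.001)), (320, np.float64(0.581), np.float64(-0.223), np.float64(0.002)), (324, np.float64(0.59), np.float64(-0.226), np.float64(-0.0)), (328, np.float64(0.599), np.float64(-0.231), np.float64(-0.001))]
proj 0.025 315.6505395774997 249.45657002718627
proj 0.065 317.74453557201804 239.04780328344617
```

View pics/s9c.png

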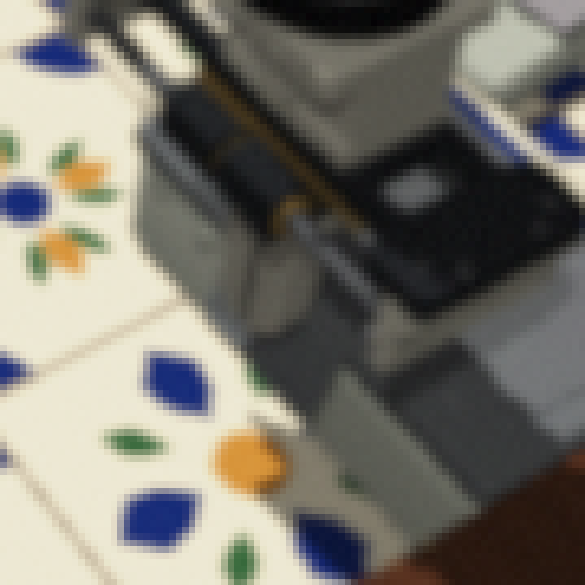

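The camera shows the fingertips really end about 38 mm above the reported TCP. They passed over the flap and pressed on the hinge, so I'll back off, go lower, check for contact and press again.

```bash
python3 -m creep '[{"offset":[0,0,-0.01],"turn":0,"gripper":1},{"offset":[0,0,-0.03],"turn":0,"gripper":1},{"offset":[0,0,-0.05],"turn":0,"gripper":1},{"offset":[0.008,0,-0.05],"turn":0,"gripper":1},{"offset":[0.016,0,-0.05],"turn":0,"gripper":1},{"offset":[0.02,0,-0.05],"turn":0,"gripper":1},{"offset":[0.02,0,-0.05],"turn":0,"gripper":1}]'
python3 - <<'E'
from h import *
c,W=cap("side"); X,Y,Z=W[...,0],W[...,1],W[...,2]
for z in np.arange(.03,.1,.005):
    q=(abs(Z-z)<.0025)&(X<.555)&(X>.50)&(Y>-.25)&(Y<-.16); print(round(z,3),q.sum(),np.median(X[q]).round(3) if q.sum() else '')
E
python3 -m creep '[{"offset":[0.003,0,0],"turn":0,"gripper":1},{"offset":[0.006,0,0],"turn":0,"gripper":1},{"offset":[0.01,0,0],"turn":0,"gripper":1},{"offset":[0.013,0,0],"turn":0,"gripper":1},{"offset":[0.013,0,0],"turn":0,"gripper":1}]'
python3 - <<'E'
from h import *
tool();c,W=cap("side"); X,Y,Z=W[...,0],W[...,1],W[...,2]
for z in np.arange(.015,.06,.005):
    q=(abs(Z-z)<.0025)&(X<.555)&(X>.50)&(Y>-.25)&(Y<-.16); print(round(z,3),q.sum(),np.median(X[q]).round(3) if q.sum() else '')
E
```

```text
time: 24.6
tool_pos: [0.534, -0.2062, 0.004]
eef_rot: [147.0, 90.0, 147.0]
force: [-0.0, -0.5, -0.2]
gripper_width: 0.0003
0.03 0 
0.035 0 
0.04 0 
0.045 4 0.524
0.05 10 0.524
0.055 17 0.525
0.06 15 0.525
0.065 24 0.525
0.07 15 0.525
0.075 18 0.524
0.08 21 0.525
0.085 10 0.524
0.09 7 0.524
0.095 7 0.525
0.1 6 0.53
time: 25.07
tool_pos: [0.5335, -0.2063, -0.0085]
eef_rot: [162.3, 90.0, 162.2]
force: [-0.4, 0.0, -0.4]
gripper_width: 0.0002
t 25.07 pos [ 0.5335 -0.2063 -0.0085] F [-0.4  0.  -0.4] w 0.0002 q [ 18.6  39.4  -4.6 119.4   8.   21.5  97.6]
toolx [-7.e-04  2.e-04 -1.e+00] tooly [8.e-04 1.e+00 2.e-04] toolz [ 1.e+00 -8.e-04 -7.e-04]
0.015 0 
0.02 0 
0.025 0 
0.03 2 0.525
0.035 7 0.524
0.04 13 0.524
0.045 16 0.524
0.05 20 0.524
0.055 19 0.525
```

```bash
python3 -m creep '[{"offset":[0.002,0,0.005],"turn":0,"gripper":1},{"offset":[0.002,0,0.012],"turn":0,"gripper":1},{"offset":[0.002,0,0.019],"turn":0,"gripper":1},{"offset":[0.002,0,0.025],"turn":0,"gripper":1},{"offset":[0.002,0,0.03],"turn":0,"gripper":1},{"offset":[0.002,0,0.034],"turn":0,"gripper":1},{"offset":[0.002,0,0.037],"turn":0,"gripper":1}]'
python3 -m creep '[{"offset":[0,0,0.002],"turn":0,"gripper":1},{"offset":[0,0,0.004],"turn":0,"gripper":1}]'
python3 -m creep '[{"offset":[0,0,0.002],"turn":0,"gripper":1},{"offset":[0,0,0.004],"turn":0,"gripper":1}]'
python3 -m creep '[{"offset":[0,0,0.001],"turn":0,"gripper":1},{"offset":[0,0,0.002],"turn":0,"gripper":1}]'
python3 -m creep '[{"offset":[0,0,0.001],"turn":0,"gripper":1},{"offset":[0,0,0.002],"turn":0,"gripper":1}]'
```

```text
time: 25.7
tool_pos: [0.5713, -0.2064, -0.0099]
eef_rot: [147.5, 90.0, 147.4]
force: [-3.8, 0.5, -1.6]
gripper_width: 0.0004
time: 25.87
tool_pos: [0.573, -0.2064, -0.0104]
eef_rot: [172.9, 89.8, 172.9]
force: [-3.1, -0.5, -1.9]
gripper_width: 0.0006
time: 26.03
tool_pos: [0.5781, -0.2065, -0.0101]
eef_rot: [170.9, 89.9, 170.8]
force: [-1.6, 0.6, -2.4]
gripper_width: 0.0001
time: 26.2
tool_pos: [0.581, -0.2065, -0.0098]
eef_rot: [2.0, 90.0, 1.9]
force: [-2.8, -0.5, -1.1]
gripper_width: 0.0007
time: 26.37
tool_pos: [0.5813, -0.2065, -0.0099]
eef_rot: [176.3, 89.9, 176.2]
force: [-8.1, 0.6, 4.4]
gripper_width: 0.0005
```

Flap resistance was about 3 N, with a hard stop at 0.581. I'll press a bit more, then clear and check.

```bash
python3 -m creep '[{"offset":[0,0,0.001],"turn":0,"gripper":1},{"offset":[0,0,0.003],"turn":0,"gripper":1},{"offset":[0,0,0.003],"turn":0,"gripper":1}]'
python3 -m creep '[{"offset":[0,0,-0.01],"turn":0,"gripper":1},{"offset":[0,0,-0.03],"turn":0,"gripper":1},{"offset":[0,0,-0.055],"turn":0,"gripper":1},{"offset":[-0.02,0,-0.085],"turn":0,"gripper":1},{"offset":[-0.06,0,-0.085],"turn":0,"gripper":1},{"offset":[-0.1,0,-0.085],"turn":0,"gripper":1},{"offset":[-0.14,0,-0.085],"turn":0,"gripper":1},{"offset":[-0.18,0,-0.085],"turn":0,"gripper":1},{"offset":[-0.18,0,-0.085],"turn":0,"gripper":1}]'
python3 chk.py 10
```

```text
time: 26.62
tool_pos: [0.5813, -0.2065, -0.01]
eef_rot: [176.0, 89.6, 175.9]
force: [-13.2, 1.9, 9.0]
gripper_width: 0.0006
time: 27.37
tool_pos: [0.5055, -0.2079, 0.178]
eef_rot: [-17.2, 89.2, -17.3]
force: [0.0, 0.7, -0.6]
gripper_width: 0.0005
t 27.37 pos [ 0.5055 -0.2079  0.178 ] F [ 0.   0.7 -0.6] w 0.0005 q [ 22.4  22.1  -8.2 115.5   4.6  41.9 101.4]
toolx [ 0.0134 -0.0042 -0.9999] tooly [ 0.0012  1.     -0.0041] toolz [ 0.9999 -0.0011  0.0134]
side
-0.305 [(0.012, 14, np.float64(0.5979)), (0.03, 18, np.float64(0.598)), (0.036, 24, np.float64(0.5982)), (0.042, 24, np.float64(0.598)), (0.05, 34, np.float64(0.5994)), (0.058, 14, np.float64(0.5972)), (0.064, 34, np.float64(0.5974))]
-0.23 [(0.012, 19, np.float64(0.5981)), (0.036, 26, np.float64(0.5912)), (0.042, 30, np.float64(0.5927)), (0.05, 25, np.float64(0.5931)), (0.058, 23, np.float64(0.5932)), (0.064, 43, np.float64(0.5934))]
-0.17 [(0.012, 22, np.float64(0.5981)), (0.03, 19, np.float64(0.5979)), (0.036, 24, np.float64(0.598)), (0.042, 24, np.float64(0.5977)), (0.05, 28, np.float64(0.5992)), (0.058, 8, np.float64(0.597)), (0.064, 35, np.float64(0.5966))]
lid ends 0.61 [-0.3047 -0.1124]
lid ends 0.65 [-0.3046 -0.1407]
lid ends 0.68 [-0.3056 -0.1401]
lid x -0.28 [0.5972 0.7074]
lid x -0.2 [0.595  0.7078]
lid x -0.13 [0.598  0.7055]
top
-0.305 [(0.03, 5, np.float64(0.6001)), (0.036, 1, np.float64(0.5998)), (0.064, 21, np.float64(0.6112))]
-0.23 [(0.036, 6, np.float64(0.5937)), (0.042, 9, np.float64(0.5934)), (0.05, 5, np.float64(0.5953)), (0.058, 4, np.float64(0.5947)), (0.064, 37, np.float64(0.6026))]
-0.17 [(0.03, 8, np.float64(0.6005)), (0.036, 7, np.float64(0.5999)), (0.042, 1, np.float64(0.5996)), (0.064, 28, np.float64(0.6058))]
lid ends 0.61 [-0.3184 -0.1106]
lid ends 0.65 [-0.3075 -0.1132]
lid ends 0.68 [-0.337  -0.1137]
lid x -0.28 [0.6077 0.7113]
lid x -0.2 [0.5965 0.7112]
lid x -0.13 [0.5997 0.7118]
```

```bash
python3 - <<'E'
from h import *
T=np.load("top0.npy")
c,W=cap("top"); cs,S=cap("side"); S0=np.load("side0.npy")
for nm,a in dict(small=((.27,.45,-.12,.02),.04,.085),bowl=((.32,.47,-.42,-.27),.03,.06),salt=((.3,.38,-.25,-.15),.065,.1),dish=((.35,.48,.24,.37),.025,.04),brush=((.34,.47,.165,.21),.006,.03)).items():
    print(nm,[tuple(np.round(box(w,*a)[0],4)) for w in (T,W,S0,S)])
print("press",box(S,(.48,.70,-.55,-.306),.05,.068)[:2],box(W,(.48,.70,-.55,-.306),.05,.068)[:2])
for n,w in(("side",S),("top",W)):
    k=(w[...,2]>.064)&(w[...,2]<.078)&(w[...,0]>.595)&(w[...,0]<.625)&(w[...,1]>-.35)&(w[...,1]<-.08)
    print(n,"lid zs",np.percentile(w[k][:,2],[5,95]).round(4),"ymax",w[k][:,1].max())
cv2.imwrite("pics/s11.png",cv2.resize(cs["color"][130:330,240:480],None,fx=3,fy=3,interpolation=cv2.INTER_CUBIC))
E
```

```text
small [(np.float64(0.357), np.float64(-0.0566)), (np.float64(0.357), np.float64(-0.0569)), (np.float64(0.3543), np.float64(-0.0559)), (np.float64(0.3544), np.float64(-0.0557))]
bowl [(np.float64(0.401), np.float64(-0.3364)), (np.float64(0.0), np.float64(0.0)), (np.float64(0.3991), np.float64(-0.335)), (np.float64(0.3992), np.float64(-0.3355))]
salt [(np.float64(0.3355), np.float64(-0.1975)), (np.float64(0.3353), np.float64(-0.1977)), (np.float64(0.3327), np.float64(-0.1973)), (np.float64(0.3328), np.float64(-0.1974))]
dish [(np.float64(0.4182), np.float64(0.3114)), (np.float64(0.4181), np.float64(0.3108)), (np.float64(0.415), np.float64(0.3119)), (np.float64(0.4154), np.float64(0.3119))]
brush [(np.float64(0.3891), np.float64(0.1857)), (np.float64(0.3944), np.float64(0.1895)), (np.float64(0.3853), np.float64(0.1892)), (np.float64(0.3846), np.float64(0.1898))]
press ((0.5967879295349121, -0.4068429470062256), (0.20637573301792145, 0.20142623782157898)) ((0.6042547821998596, -0.4091506004333496), (0.2042766958475113, 0.1915808916091919))
side lid zs [0.0647 0.0727] ymax -0.10863541295047774
top lid zs [0.0647 0.0739] ymax -0.1102704013216132
  return _methods._mean(a, axis=axis, dtype=dtype,
  ret = ret.dtype.type(ret / rcount)
```

View pics/s11.png

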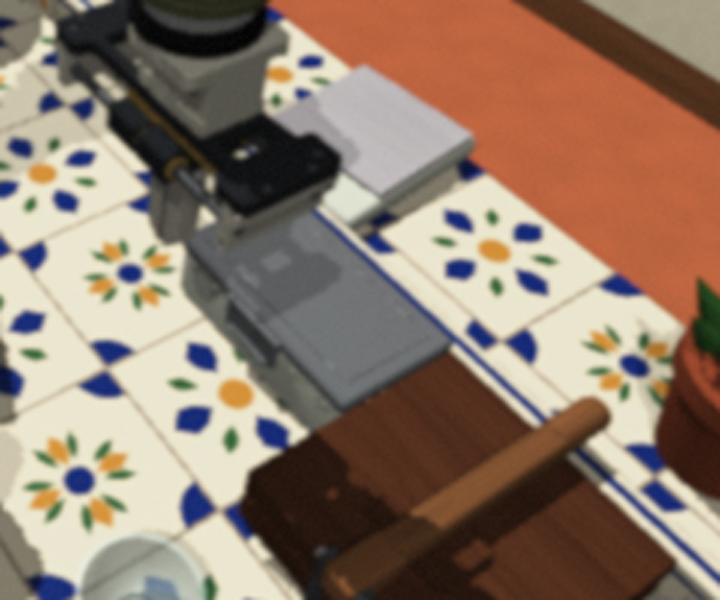

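```bash
python3 -c "
from station import robot
print(robot.close_job())"
```

```text
the job is handed in; nothing more can be done
None
```

The storage box is in its corner, square, with its back against the upstand and its end against the press. Its latch flap lies flat, and the hand is clear. I handed the job in at about 27 s of the 67 s allowed.

**How it went:** I turned the box square while pushing its front with the two open fingers. I then pushed it along its end until it stopped at the press, and pushed its front until it stopped at the upstand. The flap was pressed last, with the fingers closed.

**Last checks:**
- **Flap:** in the side view it stands upright, 5–7 mm off the front along its height. The fingers met about 3 N as it moved and then a hard stop (13 N).
- **Back:** the box is square, and its back matches the upstand face to about 2 mm, which is as well as the cameras are calibrated. It stopped moving against the upstand at up to 19 N.
- **End:** no gap to the press showed in the cameras, though they resolve only 1–2 mm there. Contact rests on the box stopping at about 13 N, and I did not push that end again after the final push on the front.
- **Other things:** the small box, salt jar and dish read the same as at the start. The bowl and brush did so in the side view only, because the arm was in the way from above. I did not re-measure the sifter cup or the molcajete; the arm did not work near them.

**What failed or disagreed:** the first flap press missed. The cameras showed the real fingertips ending about 38 mm above the reported tool point, so they passed over the flap and pressed lightly (12 N) near its hinge. I redid it lower. For the same reason, the earlier pushes on the box touched it near the lid rather than low down. It stayed flat in the checks between pushes.

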